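# Nip a graphite electrode block in a pallet clamp

### The job

Slide the graphite block along the pallet, without lifting it, from its parking square onto the marked rectangle in front of the clamp's fixed anvil. Then pump the clamp's two squeeze levers until the jaw's sprung nose presses the block against the anvil, and keep the levers squeezed so that the nose stays pressed in about half of its travel; graphite is brittle, so never press the nose in nearly all the way. Finish while still holding the levers squeezed; move the jaw only by its levers, and leave the brass disc, the bottle and the spanner alone.

Things in the scene. Friction and masses are not known exactly. Their poses are not given: they have to be found in the camera images.
- clamp: Fixed steel pallet, 385 x 290 mm, cut corners, top at z = 20 mm. Origin at table level below the centre of the marked working rectangle; z up; x runs along the clamp, from anvil (-x) to jaw and levers (+x). Dark engraved outlines: working rectangle 66 x 46 mm at x = y = 0, parking squares 66 mm at x = 0, y = +-105 mm. Grey lever housing at x 125 to 235 mm, 78 mm wide, top at z = 95 mm.
- nest (a point): Centre of the working rectangle, on the pallet's top; axes as clamp.
- anvil: Fixed dark steel anvil, 26 x 70 x 40 mm, top 60 mm above the table; origin and axes those of clamp. Its flat face looks along +x at x = -30 mm, so the block's centre is at x = 0 when its end touches the anvil.
- block: Graphite block, dark grey, 60 mm (its x) x 40 mm (its y), straight sides 38 mm high, smaller step and ribs on top up to 47 mm; about 0.2 kg. Origin at the centre of its underside. Starts on either parking square, the brass disc on the other. Its 60 mm side goes along the clamp's x (either way round), one end at the anvil; a gap of a few mm there is closed by the jaw.
- jaw: Moving jaw, dark steel head 36 mm wide on a toothed bar, top 59 mm above the table, with the sprung nose in its front. Origin meaningless; moves with joint jaw_travel. Not to be pushed by the robot.
- jaw_travel (a joint): Advance of the jaw toward the anvil, m, 0 to 0.064. With the nose out, the nose face is at clamp x = 74.5 mm - value (the seated block's end is at 30 mm). A full squeeze of the levers moves it about 10 mm (5 mm teeth; up to 5 mm of a squeeze is lost motion). With levers open it stays by friction (2 N), but nothing latches: under load it springs back as they are let go.
- nose_in (a joint): How far the sprung nose is pushed into the jaw, m: 0 out, 0.011 fully in. Spring 1.2 N per mm plus 0.6 N. The block counts as crushed above 0.0095.
- nose: The nose's round plastic tip, 20 mm across, 42 mm above the table, that touches the block. Origin meaningless.
- nose_face (a point): Centre of the nose tip's front face.
- grips (a point): Point midway between the rubber cross bars atop the two levers, at clamp x = 180 mm, 138 mm above the table. Bars 14 mm thick, 40 mm long along the clamp's y, spaced along its x: 62 mm over the outside open, 32 mm fully squeezed, rising 2 mm. The levers are geared: both swing inward equally. Squeeze them between two fingers from above, or push one; a spring reopens them.
- trigger (a joint): Squeeze angle of the levers, rad, 0 open (sprung back) to 0.30 fully squeezed. Each bar moves about 50 mm per rad and the jaw 43 mm per rad. Squeezing takes 4 to 6 N in all unloaded (pushing one bar), about 9 N more at 10 N on the block.
- disc: Brass blank disc, 56 mm across, 16 mm high, on the other parking square; leave alone. Origin under its centre.
- oil: Bottle, 54 mm across, 130 mm high, beside the pallet; leave alone.
- spanner: Spanner lying beside the pallet; leave alone.
Not all that is in view belongs to the job. Leave any purple or red look-alike of the block alone.

How it is judged:
By the outcome, as a careful person would: the job done as asked, in the order asked, and still so for the second after the job is handed in, while the arm keeps its last pose, push and grip.
It also fails if it takes over 72 s, if anything falls off the work surface, if the arm or the gripper's body presses on something with over 40 N, if the wrist force passes 120 N, or if a joint passes its speed limit or range.

### The arm

A 6-joint arm with a two-finger parallel gripper is mounted at the origin on the work surface. World frame = base frame: x ahead of the robot, y to its left, z up, the work surface at z = 0. Lengths are in m, angles in rad, forces in N, time in s.
With the tool pointing down it reaches from about 0.325 to 0.85 m from the base axis. Payload 15.5 kg.
Tool frame: the origin (TCP) lies between the finger pads; the fingertips stand 19 mm ahead of it and the grasp point (between the pads) is the TCP; z points along the fingers, y is the direction in which the jaws open and shut (so a half turn about z gives the same grasp; the last joint's range is limited). The gripper opens to 91 mm and grips with 3 to 60 N. Pads are 32 mm wide; open, the fingers measure 118 mm over their backs; the gripper's body (76 mm by 178 mm) begins 60 mm behind the grasp point.
Start: joints at [1.103, 0.494, 1.345, -0, 1.302, -0.096], TCP at [0.228, 0.582, 0.233] pointing down, gripper open.
Joint ranges: [-2.91, 2.91], [-0.82, 2.16], [0.22, 2.67], [-1.22, 4.37], [0.12, 2.79], [-3.08, 3.08]. Speed limits (rad/s): [1.89, 1.89, 2.57, 3.01, 3.01, 3.01].

### API

Orientations are given as a unit quaternion [w, x, y, z].
In Python, from cell import env, imaging gives the robot as it stands. The module is installed in compiled form; this text tells all that it offers.
- The arm moves only by the tool send_rows, never from a script. Its argument "steps" is text: rows parted by semicolons, each of 5 numbers parted by spaces: the opening in per cent of the stroke, from 0 (shut) to 100 (fully open), then the shift along the world's x, y, z in mm, then the turn about the world's z in degrees. In form: grip x y z roll; .... A call has exactly 8 rows; each row shifts and turns the commanded pose from where the row before left it; what a row does not reach is not made up. A row lasts 1/10 s, in which the tool goes at most 50 mm and 8.59 degrees, less where a joint would pass 70% of its speed; a pose out of reach is approached as far as the arm can. A call is refused whole if a number of a shift passes 50 or a number of a turn 8.59, either way. A call with a gripper value outside its range is refused whole. The fingers move at their own pace and stop on an object; "force" is the grip in N (left out, the last holds). Time passes only in rows, so rows that do not move let the fingers close, or fill a call up. It gives the time, the measured TCP pose, the force and the opening at its end, in the units of the state.
- env.get_obs(): the state, without advancing time (a new reading comes with each control period).
- imaging.snapshot(name): name is "scene" or "side" or "wrist"; returns the picture (400x640x3 uint8, red, green, blue); there is no depth.
- imaging.camera_info(name): a dict with "fx", "fy", "cx", "cy" (pixels), "origin" and "attitude" of the camera in the world; the wrist camera has in their place "tool_from_camera" (4x4, takes a point from camera to tool coordinates, whose origin is the TCP and whose axes are the flange's). Camera axes: x right, y down, z forward; pixel columns grow to the right and rows downward; lengths in m; the calibration is good to about 2 mm. A picture is of the moment at which its call begins: read the wrist's pose just before it. camera_info takes no time and is no camera call.
- env.job_done(): hands the job in, once; it reports no verdict.
The state is a dict: "time_s": time; "joint_positions": joint angles; "dq": joint speeds; "joint_efforts": joint torques, N m; "ee_pos": TCP position; "tcp_rot": TCP orientation; "contact_force": force on the tool from outside, world axes, zero at the start; "wrist_torque": the same for the moment, N m; "finger_gap": finger opening in m.
Only numpy, scipy, OpenCV 4.12 (cv2) and the standard library are available. Lean on these libraries where they do the work, as an engineer would, in place of code of your own. Each camera call takes 0.05 s, during which the arm holds its last target.

## Working session

There is one attempt and no reset: what is moved stays moved. The work goes in short steps, Python scripts to look and compute and a tool call to move; the robot and the scene stay as the last step left them, time stands still between calls to the robot, and variables do not carry over. Pictures are saved under pics/ and viewed, and the job is handed in when it is done.

Besides the shell and the picture viewer there is one more tool, called by a JSON object that holds its "api" and its "payload", one argument or row to a line. send_rows: Moves the arm, as the interface text tells. Its arguments: {"type":"object","properties":{"steps":{"type":"string"},"force":{"type":"number"}},"required":["steps"]}

```bash
ls; mkdir -p pics; python3 - <<'E'
from cell import env, imaging
import cv2
o=env.get_obs(); print(o)
for n in ("scene","side","wrist"):
    im=imaging.snapshot(n); cv2.imwrite(f"pics/{n}0.png",im[:,:,::-1]); print(n,imaging.camera_info(n))
E
```

```text
pics
{'time_s': 0.0, 'joint_positions': array([ 1.10248203e+00,  4.94179709e-01,  1.34612169e+00, -3.45889796e-05,
        1.30249500e+00, -9.55112601e-02]), 'dq': array([ 1.91789441e-05,  7.90092656e-04, -6.73333116e-04,  2.00798978e-03,
       -4.82977613e-04, -8.68289884e-04]), 'joint_efforts': array([-6.63615301e-04, -8.78813267e+01, -3.81863451e+01,  7.05914455e-02,
        5.32436895e-02, -6.92490084e-05]), 'ee_pos': array([0.22749645, 0.58174775, 0.23234361]), 'tcp_rot': array([-1.51422733e-04,  1.85319406e-01,  9.82678154e-01, -5.82753909e-04]), 'contact_force': array([-0.73510214, -0.20669071,  0.49889046]), 'wrist_torque': array([-0.03036023,  0.00271541,  0.03653958]), 'finger_gap': 0.09134428139387923}
scene {'fx': 372.9598000489591, 'fy': 372.9598000489591, 'cx': 321.69267811733647, 'cy': 194.06306028446787, 'origin': array([1.12245731, 0.29523866, 0.75302132]), 'attitude': array([-0.21162148,  0.49096421,  0.77471032, -0.33763059])}
side {'fx': 379.69350746610064, 'fy': 379.69350746610064, 'cx': 313.2449432468966, 'cy': 194.92230791939912, 'origin': array([ 0.13147279, -0.76848114,  0.90921599]), 'attitude': array([-0.37752636,  0.89720461, -0.21140824,  0.0883419 ])}
wrist {'fx': 313.9463849293883, 'fy': 313.9463849293883, 'cx': 318.4417228754033, 'cy': 194.96596452753593, 'tool_from_camera': array([[-8.50813121e-05, -9.72493862e-01, -2.32928491e-01,
         6.62970467e-02],
       [ 9.99999588e-01, -2.93123645e-04,  8.58545332e-04,
         3.83816744e-04],
       [-9.03206913e-04, -2.32928322e-01,  9.72493486e-01,
        -1.52274326e-01],
       [ 0.00000000e+00,  0.00000000e+00,  0.00000000e+00,
         1.00000000e+00]])}
```

View pics/scene0.png

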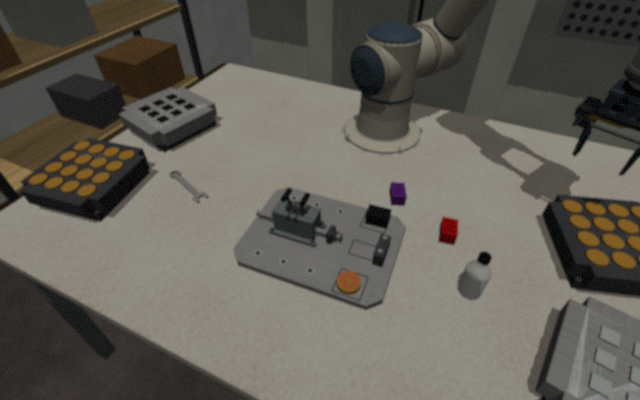

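View pics/side0.png

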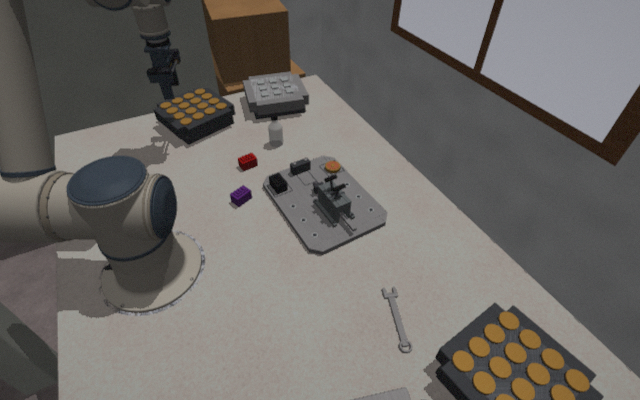

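View pics/wrist0.png

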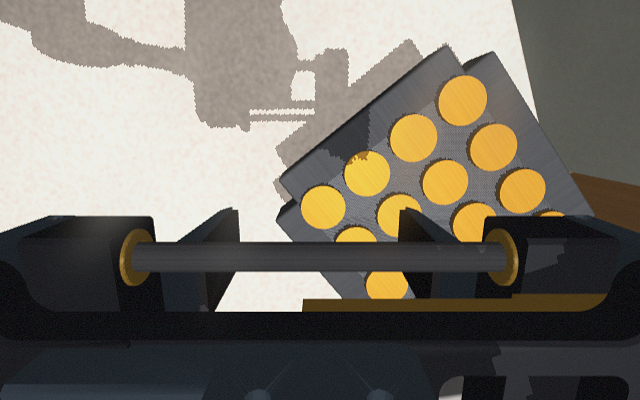

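Candidates for the block are the dark one on the pallet at scene (378,214), the purple one (398,193), the red one (449,230), and the anvil (382,250). By the description it is the dark one on the pallet, and the brass disc is on the other square. I'll check that in a close crop.

```bash
python3 - <<'E'
import cv2
a=cv2.imread("pics/scene0.png")[180:310,225:415]; cv2.imwrite("pics/sc_crop.png",cv2.resize(a,None,fx=4.2,fy=4.2,interpolation=cv2.INTER_CUBIC))
a=cv2.imread("pics/side0.png")[145:255,255:395]; cv2.imwrite("pics/si_crop.png",cv2.resize(a,None,fx=5,fy=5,interpolation=cv2.INTER_CUBIC))
E
```

```text
(no output)
```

View pics/sc_crop.png

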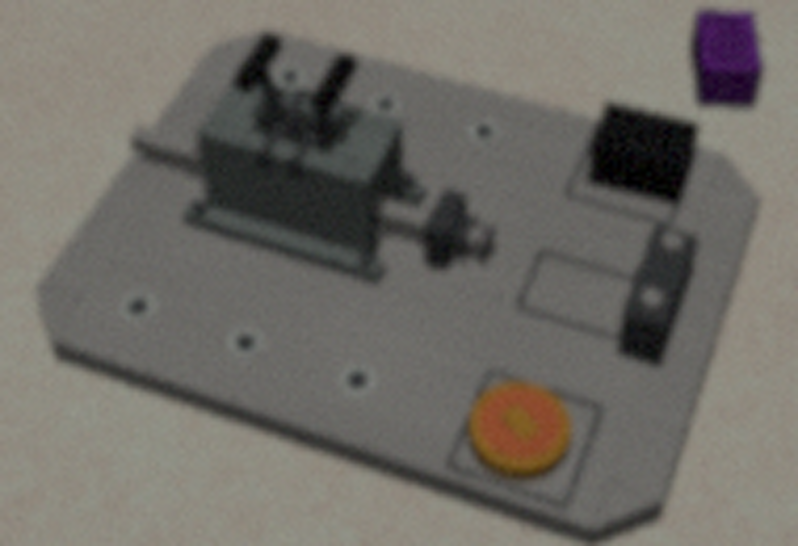

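View pics/si_crop.png

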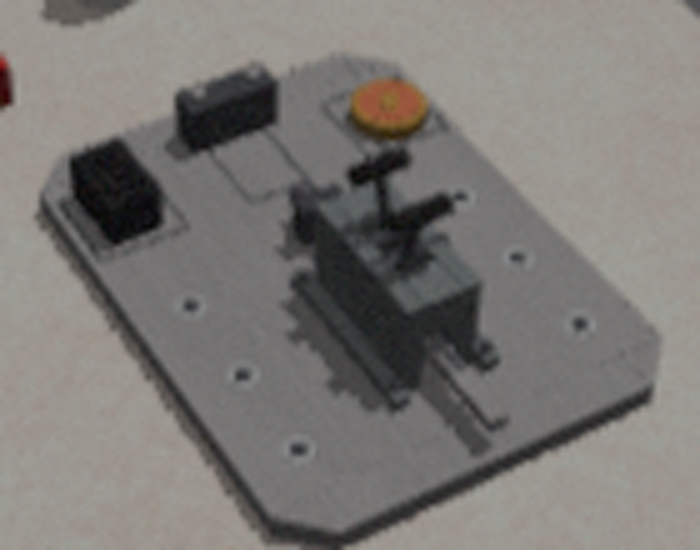

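The crop confirms it. The dark block sits on its parking square (scene crop (640,150)) and is slightly turned. The brass disc is on the other square, and purple and red are off the pallet. Next I'll measure by casting rays.

```bash
cat > h.py <<'E'
import numpy as np, cv2
from scipy.spatial.transform import Rotation as R
from cell import env, imaging
def q2m(q): q=np.asarray(q); return R.from_quat([q[1],q[2],q[3],q[0]]).as_matrix()
def cam(n,o=None):
    c=imaging.camera_info(n)
    if n!="wrist": return c,q2m(c["attitude"]),np.asarray(c["origin"])
    o=o or env.get_obs(); T=c["tool_from_camera"]; M=q2m(o["tcp_rot"])
    return c,M@T[:3,:3],M@T[:3,3]+o["ee_pos"]
def ray(n,uv,z,o=None):
    c,A,p=cam(n,o); uv=np.atleast_2d(uv).astype(float)
    d=np.c_[(uv[:,0]-c["cx"])/c["fx"],(uv[:,1]-c["cy"])/c["fy"],np.ones(len(uv))]@A.T
    return p+d*((z-p[2])/d[:,2])[:,None]
def proj(n,P,o=None):
    c,A,p=cam(n,o); q=(np.atleast_2d(P)-p)@A
    return np.c_[c["fx"]*q[:,0]/q[:,2]+c["cx"],c["fy"]*q[:,1]/q[:,2]+c["cy"]]
E
python3 - <<'E'
from h import *
np.set_printoptions(precision=4,suppress=True)
s=lambda L:np.array(L)/4.2+[225,180]
t=lambda L:np.array(L)/5+[255,145]
# scene park square of disc, work rect +x corners
P=ray("scene",s([(492,371),(602,405),(568,503),(450,467)]),.02); print(P,P.mean(0))
W=ray("scene",s([(540,252),(520,303)]),.02); print(W)
W2=ray("side",t([(212,150),(250,198),(312,187),(262,130)]),.02); print("side",W2)
B=ray("scene",s([(571,190),(671,218)]),.02);print("bl sq",B)
B=ray("side",t([(62,205),(108,260),(186,226)]),.02);print("bl sq side",B)
print("disc",ray("scene",s([(520,427)]),.036),ray("side",t([(389,103)]),.036))
print("blk top",ray("scene",s([(652,128)]),.06),ray("side",t([(112,170)]),.062))
E
```

```text
[[0.6269 0.1111 0.02  ]
 [0.6219 0.1752 0.02  ]
 [0.6871 0.1801 0.02  ]
 [0.6937 0.1151 0.02  ]] [0.6574 0.1454 0.02  ]
[[0.5344 0.1033 0.02  ]
 [0.5755 0.1071 0.02  ]]
side [[0.5308 0.1607 0.02  ]
 [0.5333 0.1036 0.02  ]
 [0.5766 0.0945 0.02  ]
 [0.5719 0.1643 0.02  ]]
bl sq [[0.4792 0.1021 0.02  ]
 [0.4747 0.1664 0.02  ]]
bl sq side [[0.4148 0.1549 0.02  ]
 [0.4224 0.0911 0.02  ]
 [0.4824 0.0978 0.02  ]]
disc [[0.6647 0.1429 0.036 ]] [[0.6579 0.1335 0.036 ]]
blk top [[0.4447 0.1395 0.06  ]] [[0.4439 0.1283 0.062 ]]
```

{"api": "send_rows", "payload": {
  "steps": "100 17 -34 2 -4; 100 17 -34 2 -4; 100 17 -34 2 -4; 100 17 -34 2 -4; 100 17 -34 2 -4; 100 17 -34 2 -4; 100 17 -34 2 -4; 100 17 -34 2 -4"
}}

```text
time_s: 0.95
ee_pos: [0.364, 0.3086, 0.249]
tcp_rot: [0.0, 0.45, 0.893, -0.0]
contact_force: [1.3, -0.5, -0.8]
finger_gap: 0.0913
```

{"api": "send_rows", "payload": {
  "steps": "60 17 -34 2 -4; 60 17 -34 2 -4; 60 17 -34 2 -4; 60 17 -34 2 -4; 60 17 -34 2 -4; 60 17 -34 2 -4; 60 17 -34 2 -4; 60 17 -34 2 -4"
}}

```text
time_s: 1.75
ee_pos: [0.5, 0.0365, 0.265]
tcp_rot: [-0.0, 0.679, 0.734, -0.0]
contact_force: [0.2, 0.7, 0.5]
finger_gap: 0.0545
```

```bash
python3 - <<'E'
from h import *
import pickle
o=env.get_obs(); im=imaging.snapshot("wrist"); cv2.imwrite("pics/w1.png",im[:,:,::-1]); pickle.dump(o,open("o1.pkl","wb"))
print(o["time_s"],o["ee_pos"],o["tcp_rot"],o["contact_force"],o["finger_gap"])
a=cv2.imread("pics/scene0.png"); 
print("bottle base",ray("scene",[(471,296)],0.0),"purple",ray("scene",[(398,204)],0.0))
E
```

```text
1.75 [0.50002115 0.03649106 0.26496372] [-5.98611565e-05  6.79026812e-01  7.34113468e-01 -1.80558060e-05] [0.15906536 0.67094764 0.48193483] 0.05453585947285782
bottle base [[0.55830412 0.40230962 0.        ]] purple [[0.33949928 0.16371042 0.        ]]
```

View pics/w1.png

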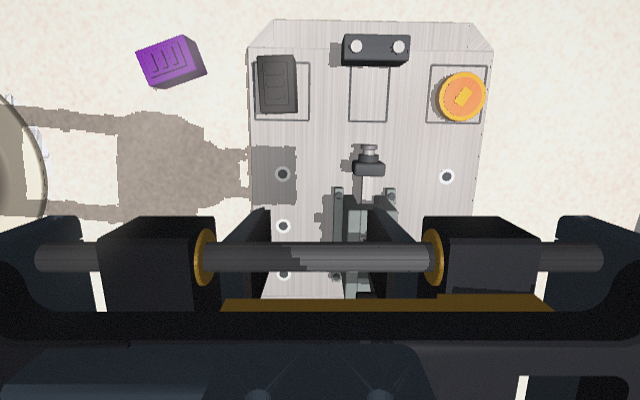

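Wrist view: block at (277,83) inside its square, working rectangle at (369,93) below the anvil (376,50), disc at (462,96), jaw nose at (368,150). I'll zoom to get the corners.

```bash
python3 - <<'E'
import cv2
a=cv2.imread("pics/w1.png")
cv2.imwrite("pics/w1a.png",cv2.resize(a[40:130,240:340],None,fx=6,fy=6,interpolation=cv2.INTER_CUBIC))
cv2.imwrite("pics/w1b.png",cv2.resize(a[25:180,330:495],None,fx=3.8,fy=3.8,interpolation=cv2.INTER_CUBIC))
E
```

```text
(no output)
```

View pics/w1a.png

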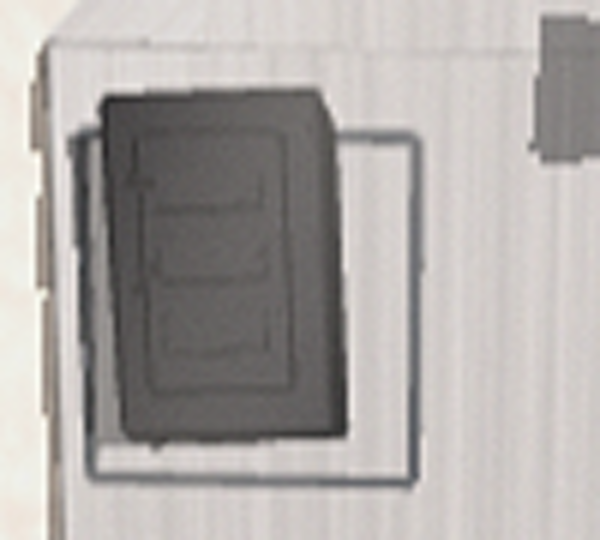

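View pics/w1b.png

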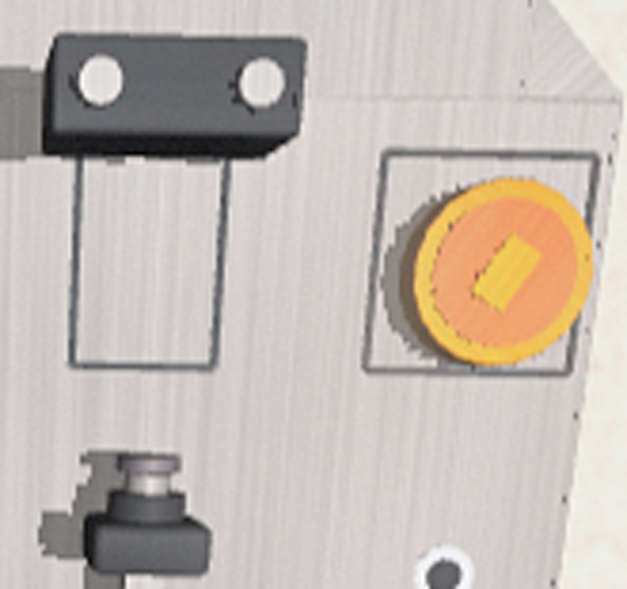

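```bash
python3 - <<'E'
from h import *
import pickle
np.set_printoptions(precision=4,suppress=True)
o=pickle.load(open("o1.pkl","rb"))
a=lambda L:np.array(L)/6+[240,40]
b=lambda L:np.array(L)/3.8+[330,25]
r=lambda L,z:ray("wrist",L,z,o)[:,:2]
def ang(p,q): d=q-p; return np.degrees(np.arctan2(d[1],d[0]))
S=r(a([(78,136),(415,138),(412,484),(90,479)]),.02); print("blk sq",S,S.mean(0))
D=r(b([(384,153),(598,157),(572,374),(366,370)]),.02); print("disc sq",D,D.mean(0))
u=D.mean(0)-S.mean(0); print("len",np.linalg.norm(u),"clamp yaw",np.degrees(np.arctan2(u[1],u[0]))-90,"nest",(S.mean(0)+D.mean(0))/2)
W=r(b([(72,365),(214,367)]),.02); print("W+x corners",W,W.mean(0))
yaw=np.arctan2(u[1],u[0])-np.pi/2; X=np.array([np.cos(yaw),np.sin(yaw)])
print("nest from W",W.mean(0)-.033*X)
L=r(a([(103,98),(125,430)]),.058); Rr=r(a([(335,110),(348,430)]),.02); F=r(a([(105,98),(320,91)]),.058); N=r(a([(130,440),(345,435)]),.02)
print("L",L,ang(*L[::-1])-0,"R",Rr,ang(*Rr[::-1]),"F",F,ang(*F),"N",N,ang(*N))
print("blk centre",(L.mean(0)+Rr.mean(0))/2,(F.mean(0)+N.mean(0))/2)
n=r(b([(150,456)]),.042)
print("nose",n,(n-(W.mean(0)-.033*X))@X,"tool y",ang(np.zeros(2),q2m(o["tcp_rot"])[:2,1]))
E
```

```text
blk sq [[0.4118 0.1619]
 [0.478  0.1667]
 [0.4821 0.1005]
 [0.4162 0.0963]] [0.447  0.1314]
disc sq [[0.6221 0.1754]
 [0.6887 0.1794]
 [0.6937 0.1137]
 [0.6268 0.1097]] [0.6578 0.1446]
len 0.21121120657546083 clamp yaw -86.41655094419633 nest [0.5524 0.138 ]
W+x corners [[0.5316 0.1039]
 [0.5776 0.1068]] [0.5546 0.1054]
nest from W [0.5525 0.1383]
L [[0.4239 0.1629]
 [0.4298 0.1062]] 95.94143314939875 R [[0.462  0.1706]
 [0.4683 0.1102]] 95.99929544701092 F [[0.4243 0.1629]
 [0.4622 0.167 ]] 6.186262766754415 N [[0.4241 0.1047]
 [0.4678 0.1091]] 5.747461899497
blk centre [0.446  0.1375] [0.4446 0.1359]
nose [[0.5565 0.0782]] [0.0602] tool y 4.464717067660918
```

Everything agrees: the squares are 66 mm, their centres 211 mm apart, and the nest is at (0.5525, 0.138) with the clamp's y at +3.6°. The block centre is at (0.445, 0.137), turned 5.9°, and 5 mm too far toward the anvil. I'll go above it now.

{"api": "send_rows", "payload": {
  "steps": "60 -7 12 -14 0.2; 60 -7 12 -14 0.2; 60 -7 12 -14 0.2; 60 -7 12 -14 0.2; 60 -7 13 -14 0.2; 60 -7 13 -14 0.2; 60 -7 13 -14 0.2; 60 -6 13 -14 0",
  "force": 12
}}

```text
time_s: 2.6
ee_pos: [0.4441, 0.1386, 0.1523]
tcp_rot: [-0.0, 0.669, 0.743, -0.0]
contact_force: [0.7, -0.7, -0.2]
finger_gap: 0.0546
```

{"api": "send_rows", "payload": {
  "steps": "60 0 0 -20 0; 60 0 0 -20 0; 60 0 0 -20 0; 60 0 0 -15 0; 60 0 0 -10 0; 60 0 0 -5 0; 60 0 0 0 0; 60 0 0 0 0"
}}

```text
time_s: 3.4
ee_pos: [0.4449, 0.1381, 0.0634]
tcp_rot: [0.0, 0.669, 0.743, 0.0]
contact_force: [0.4, 0.5, 0.0]
finger_gap: 0.0547
```

```bash
python3 - <<'E'
from h import *
o=env.get_obs(); im=imaging.snapshot("wrist"); cv2.imwrite("pics/w2.png",im[:,:,::-1])
print(o["time_s"],o["ee_pos"],o["tcp_rot"],o["contact_force"],o["finger_gap"])
E
```

```text
3.4 [0.44490778 0.13811156 0.06335195] [1.73550974e-04 6.68893202e-01 7.43358459e-01 2.34657486e-04] [0.38831929 0.45711865 0.037462  ] 0.05474701960701614
```

View pics/w2.png

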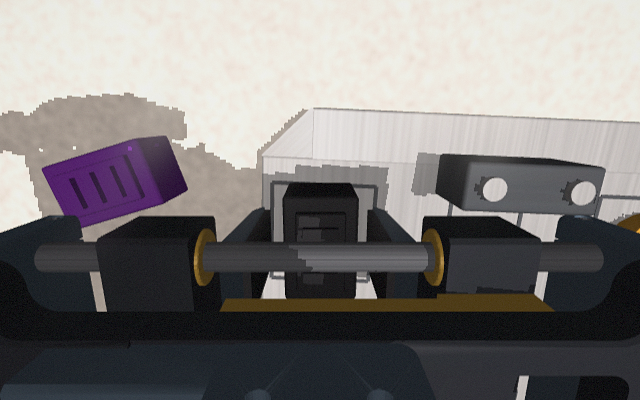

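The block (columns 283–357) stands centred between the two fingers. I'll lower and close.

{"api": "send_rows", "payload": {
  "steps": "60 0 0 -9 0; 60 0 0 -7 0; 60 0 0 -2 0; 60 0 0 0 0; 30 0 0 0 0; 30 0 0 0 0; 30 0 0 0 0; 30 0 0 0 0",
  "force": 12
}}

```text
time_s: 4.25
ee_pos: [0.4448, 0.1381, 0.0451]
tcp_rot: [0.0, 0.669, 0.743, 0.0]
contact_force: [1.0, -0.1, 0.9]
finger_gap: 0.0395
```

{"api": "send_rows", "payload": {
  "steps": "30 0 0 0 0; 30 0 0 0 0; 30 0 0 0 0; 30 0 0 0 0; 30 0 0 0 0; 30 0 0 0 0; 30 0 0 0 0; 30 0 0 0 0"
}}

```text
time_s: 5.05
ee_pos: [0.4448, 0.1381, 0.0451]
tcp_rot: [0.0, 0.669, 0.743, 0.0]
contact_force: [-0.1, 0.4, 5.4]
finger_gap: 0.0399
```

{"api": "send_rows", "payload": {
  "steps": "30 0.3 -3 0 -0.8; 30 0.3 -3.5 0 -0.8; 30 0 -3 0 -0.8; 30 8 0.5 0 0; 30 10 0.6 0 0; 30 10 0.6 0 0; 30 10 0.6 0 0; 30 10 0.6 0 0"
}}

```text
time_s: 5.85
ee_pos: [0.4913, 0.1313, 0.0448]
tcp_rot: [-0.001, 0.684, 0.729, -0.002]
contact_force: [-11.7, -0.7, 15.6]
finger_gap: 0.0399
```

{"api": "send_rows", "payload": {
  "steps": "30 10 0.6 0 0; 30 10 0.6 0 0; 30 10 0.6 0 0; 30 10 0.7 0 0; 30 10 0.7 0 0; 30 6 0.4 0 0; 30 3 0.2 0 0; 30 0 0 0 0"
}}

```text
time_s: 6.65
ee_pos: [0.5517, 0.1352, 0.0448]
tcp_rot: [-0.0, 0.684, 0.729, -0.001]
contact_force: [-3.2, 0.2, 5.1]
finger_gap: 0.0401
```

```bash
python3 - <<'E'
from h import *
import pickle
o=env.get_obs(); im=imaging.snapshot("wrist"); cv2.imwrite("pics/w3.png",im[:,:,::-1]); s=imaging.snapshot("scene")
pickle.dump(o,open("o3.pkl","wb"))
b=cv2.resize(s[180:310,225:415,::-1],None,fx=4.2,fy=4.2,interpolation=cv2.INTER_CUBIC); cv2.imwrite("pics/s3.png",b)
print(o["time_s"],o["ee_pos"],o["tcp_rot"],o["contact_force"],o["finger_gap"])
E
```

```text
6.65 [0.55166393 0.13519459 0.04478759] [-4.97268601e-04  6.84294692e-01  7.29205155e-01 -6.07808335e-04] [-3.20468367  0.23742461  5.11506981] 0.04005730606514301
```

View pics/w3.png

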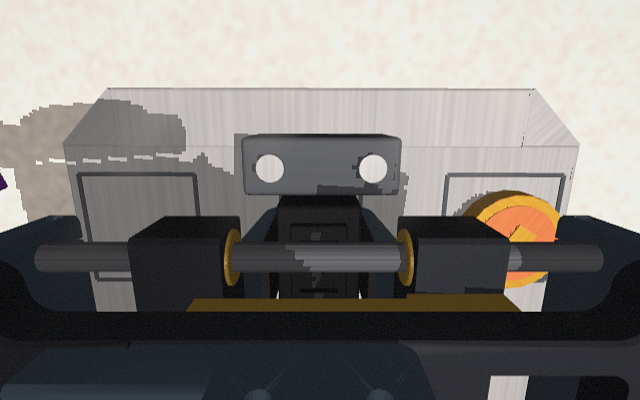

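View pics/s3.png

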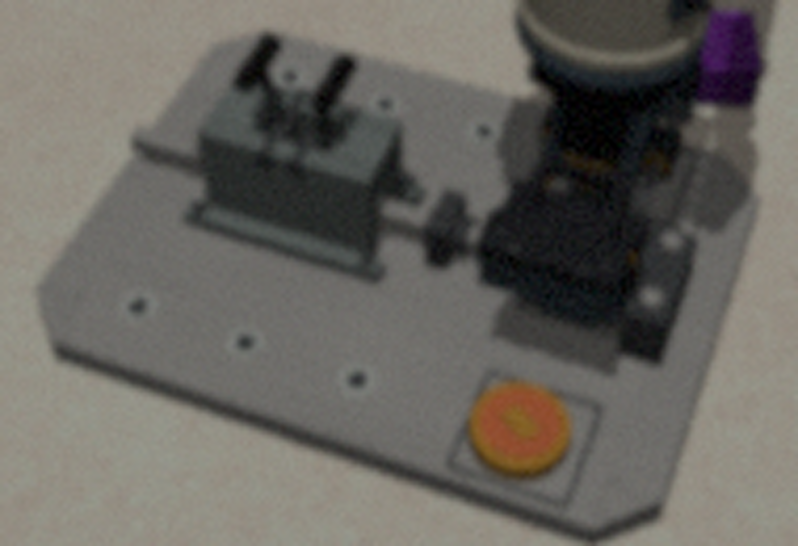

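The block is in front of the anvil between the fingers, with about 4 mm of gap left and y about 1 mm short. I'll close most of the gap gently.

{"api": "send_rows", "payload": {
  "steps": "30 0.3 0.5 0 0; 30 0.2 0.5 0 0; 30 0.2 0.5 0 0; 30 0.2 0.5 0 0; 30 0.1 0.4 0 0; 30 0 0 0 0; 30 0 0 0 0; 30 0 0 0 0"
}}

```text
time_s: 7.55
ee_pos: [0.5532, 0.1377, 0.0449]
tcp_rot: [-0.0, 0.684, 0.729, 0.0]
contact_force: [-0.3, 0.0, -1.3]
finger_gap: 0.04
```

```bash
python3 - <<'E'
from h import *
o=env.get_obs(); im=imaging.snapshot("wrist"); cv2.imwrite("pics/w4.png",cv2.resize(im[120:310,180:460,::-1],None,fx=2.8,fy=2.8,interpolation=cv2.INTER_CUBIC))
print(o["time_s"],o["ee_pos"],o["tcp_rot"],o["contact_force"],o["finger_gap"])
E
```

```text
7.55 [0.55324293 0.13768241 0.04487526] [-2.15313342e-05  6.84310884e-01  7.29190382e-01  1.72103017e-05] [-0.25611346  0.00165084 -1.2973249 ] 0.03996050155822069
```

View pics/w4.png

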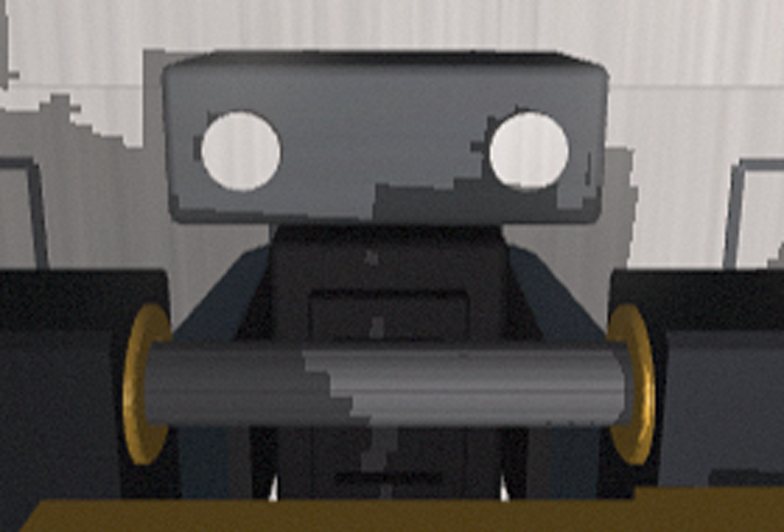

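The gap to the anvil is 1–2 mm, the block is centred on it (columns 387 vs 385), and there's no contact force. Now I'll release and rise straight up.

{"api": "send_rows", "payload": {
  "steps": "62 0 0 0 0; 62 0 0 0 0; 62 0 0 0 0; 62 0 0 0 0; 62 0 0 5 0; 62 0 0 10 0; 62 0 0 20 0; 62 0 0 30 0"
}}

```text
time_s: 8.4
ee_pos: [0.5525, 0.1376, 0.1104]
tcp_rot: [-0.001, 0.684, 0.729, -0.001]
contact_force: [0.5, 0.0, 0.4]
finger_gap: 0.0565
```

{"api": "send_rows", "payload": {
  "steps": "100 0 0 40 0; 100 0 0 40 0; 100 0 0 40 0; 100 10 -15 25 8.5; 100 10 -20 10 8.5; 100 10 -25 0 8.5; 100 10 -25 0 8.5; 100 10 -25 0 8.5"
}}

```text
time_s: 9.2
ee_pos: [0.6034, 0.0267, 0.266]
tcp_rot: [0.0, 0.371, 0.929, 0.0]
contact_force: [0.2, 1.1, -0.3]
finger_gap: 0.0913
```

{"api": "send_rows", "payload": {
  "steps": "100 10 -20 0 8.5; 100 6 -20 0 8.5; 100 5 -15 0 8.5; 100 0 -10 0 8.5; 100 0 -5 0 8.5; 100 0 0 0 5; 100 0 0 0 0; 100 0 0 0 0"
}}

```text
time_s: 10.0
ee_pos: [0.6241, -0.0422, 0.2655]
tcp_rot: [0.0, -0.03, 1.0, -0.0]
contact_force: [-0.8, 1.1, 0.0]
finger_gap: 0.0912
```

```bash
python3 - <<'E'
from h import *
import pickle
o=env.get_obs(); im=imaging.snapshot("wrist"); cv2.imwrite("pics/w5.png",im[:,:,::-1]); pickle.dump(o,open("o5.pkl","wb"))
s=imaging.snapshot("side"); cv2.imwrite("pics/si5.png",cv2.resize(s[145:255,255:395,::-1],None,fx=5,fy=5,interpolation=cv2.INTER_CUBIC))
print(o["time_s"],o["ee_pos"],o["tcp_rot"],o["contact_force"],o["finger_gap"],o["joint_positions"])
y=q2m(o["tcp_rot"])[:2,1]; print(np.degrees(np.arctan2(y[1],y[0])))
E
```

```text
10.0 [ 0.62410621 -0.04219956  0.265491  ] [ 1.88330514e-04 -3.03223792e-02  9.99540153e-01 -1.56512240e-05] [-0.83633435  1.05833111  0.03089743] 0.09118744225513889 [-1.62959304e-01  4.66569381e-01  1.30010136e+00  4.24461816e-05
  1.37454625e+00 -1.79441796e+00]
93.47522099267469
```

View pics/w5.png

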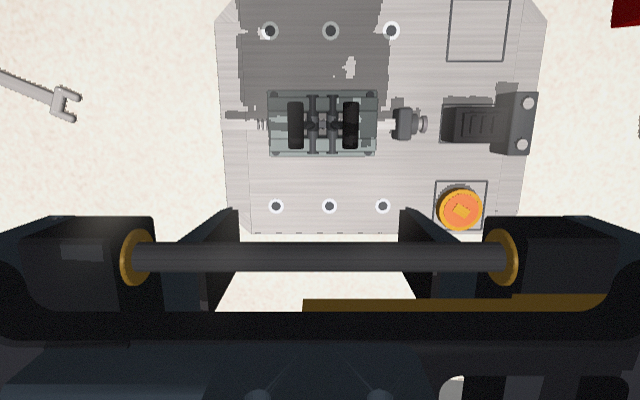

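View pics/si5.png

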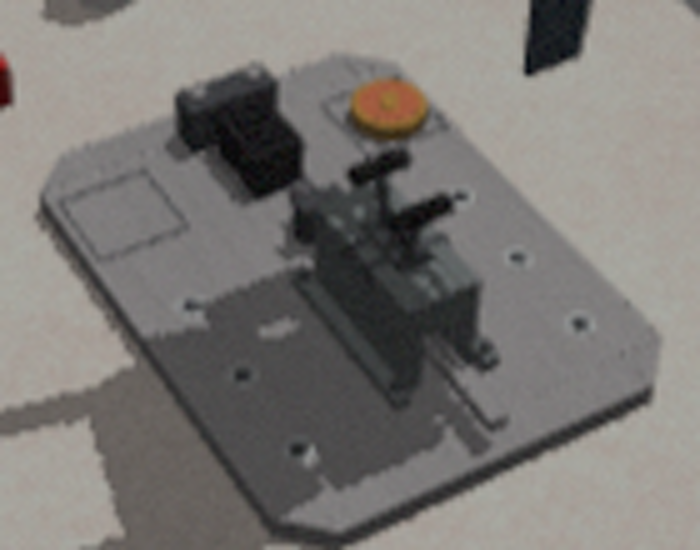

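The block sits on the rectangle at the anvil (wrist (478,122)), with the jaw nose at (424,124) and the lever bars at (295,125) and (350,124). I'll measure all of these in a zoom.

```bash
python3 - <<'E'
import cv2
a=cv2.imread("pics/w5.png")
cv2.imwrite("pics/w5a.png",cv2.resize(a[80:175,255:390],None,fx=5.5,fy=5.5,interpolation=cv2.INTER_CUBIC))
cv2.imwrite("pics/w5b.png",cv2.resize(a[80:175,385:545],None,fx=5,fy=5,interpolation=cv2.INTER_CUBIC))
E
```

```text
(no output)
```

View pics/w5a.png

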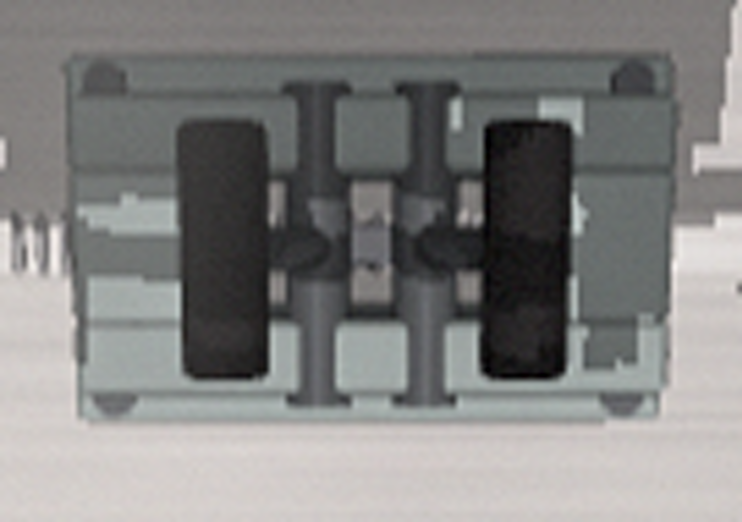

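View pics/w5b.png

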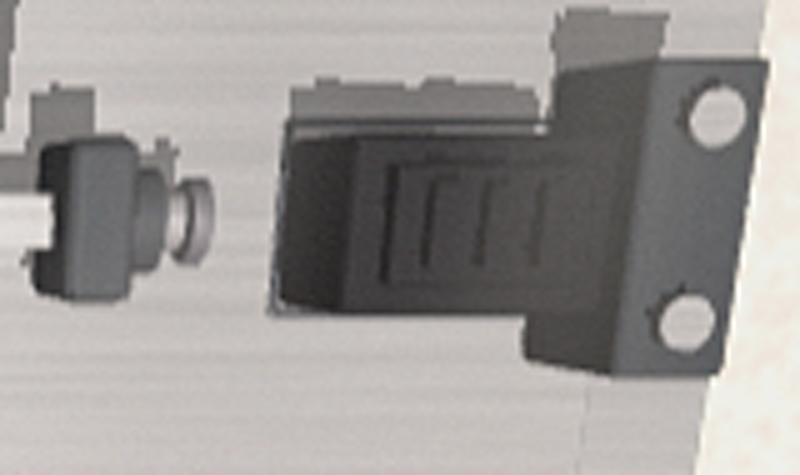

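```bash
python3 - <<'E'
from h import *
import pickle
np.set_printoptions(precision=4,suppress=True)
o=pickle.load(open("o5.pkl","rb"))
N=np.array([.5525,.138]); yaw=np.radians(-86.4); M=np.array([[np.cos(yaw),np.sin(yaw)],[-np.sin(yaw),np.cos(yaw)]])
a=lambda L:np.array(L)/5.5+[255,80]
b=lambda L:np.array(L)/5+[385,80]
def r(L,z):
    w=ray("wrist",L,z,o)[:,:2]; return w,(w-N)@M.T*1000
w,c=r(a([(178,122),(572,122),(567,375),(183,378)]),.141); print("bars",w,c,w.mean(0),c.mean(0))
print("nose top front",r(b([(213,220)]),.042)[1], r(b([(207,180),(205,262)]),.042)[1])
print("block base +x end",r(b([(290,140),(284,290)]),.02)[1],"rect",r(b([(290,120),(270,316)]),.02)[1])
print("block top edges y",r(b([(360,140),(345,310)]),.058)[1])
print("anvil top face", r(b([(650,62),(612,375)]),.06)[1])
E
```

```text
bars [[ 0.5454 -0.0723]
 [ 0.5418 -0.0117]
 [ 0.5803 -0.009 ]
 [ 0.5845 -0.07  ]] [[209.4145 -20.2609]
 [148.775  -20.1272]
 [148.4906  18.5407]
 [209.6126  18.8704]] [ 0.563  -0.0408] [179.0732  -0.7443]
nose top front [[55.5517 -0.5487]] [[57.6619 -9.6152]
 [56.6715  9.0777]]
block base +x end [[ 30.7414 -19.2681]
 [ 28.9704  16.87  ]] rect [[ 31.1669 -23.9696]
 [ 31.9069  23.2888]]
block top edges y [[ 29.8487 -17.9618]
 [ 29.4996  19.1892]]
anvil top face [[-30.7436 -34.1153]
 [-31.8833  33.8168]]
```

The bars are 61 mm over the outside, centred at (0.563, -0.041), as expected. The block end is about 1 mm off seated. The nose face is at x≈56–57, so the jaw is already about 17 mm advanced and has about 27 mm to go to contact. I'll move over the levers and descend.

{"api": "send_rows", "payload": {
  "steps": "100 -20 0.7 0 0; 100 -20 0 0 0; 100 -15 0 -15 0; 100 -6 0 -25 0; 100 0 0 -30 0; 100 0 0 -25 0; 100 0 0 -20 0; 100 0 0 -10 0",
  "force": 20
}}

```text
time_s: 10.9
ee_pos: [0.5625, -0.0414, 0.1385]
tcp_rot: [-0.001, -0.031, 1.0, 0.0]
contact_force: [0.2, -0.1, -0.8]
finger_gap: 0.0913
```

```bash
python3 - <<'E'
from h import *
import pickle
o=env.get_obs(); im=imaging.snapshot("wrist"); cv2.imwrite("pics/w6.png",im[:,:,::-1]); pickle.dump(o,open("o6.pkl","wb"))
print(o["time_s"],o["ee_pos"],o["tcp_rot"],o["contact_force"],o["finger_gap"])
E
```

```text
10.9 [ 0.5625129  -0.04138597  0.13846292] [-9.83578726e-04 -3.11075494e-02  9.99515535e-01  2.21810815e-04] [ 0.1700088  -0.11170743 -0.78066972] 0.09131637503294505
```

View pics/w6.png

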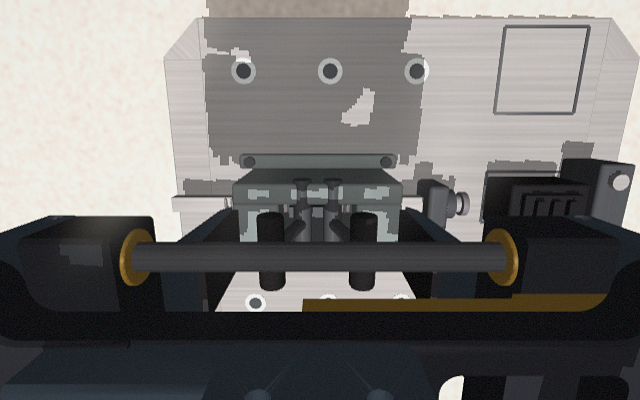

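Wrist view: the bars at (271,250) and (362,250) lie between the fingers, and the nose (462,205) and the block's near end (485,200) are both visible. First squeeze now, with the jaw far from contact.

{"api": "send_rows", "payload": {
  "steps": "66 0 0 0 0; 66 0 0 0 0; 60 0 0 0 0; 52 0 0 0 0; 44 0 0 0 0; 36 0 0 0 0; 36 0 0 0 0; 36 0 0 0 0",
  "force": 15
}}

```text
time_s: 11.75
ee_pos: [0.564, -0.0421, 0.1408]
tcp_rot: [0.001, -0.032, 0.999, -0.0]
contact_force: [0.7, -3.9, 5.1]
finger_gap: 0.0335
```

```bash
cat > look.py <<'E'
from h import *
import sys,pickle
k=sys.argv[1]
o=env.get_obs(); im=imaging.snapshot("wrist"); cv2.imwrite(f"pics/w{k}.png",cv2.resize(im[150:250,400:640,::-1],None,fx=3.3,fy=3.3,interpolation=cv2.INTER_CUBIC)); pickle.dump(o,open(f"o{k}.pkl","wb"))
cv2.imwrite(f"pics/full{k}.png",im[:,:,::-1])
print(o["time_s"],o["ee_pos"],o["contact_force"],o["finger_gap"])
E
python3 look.py 7
```

```text
11.75 [ 0.56395615 -0.04211912  0.14075727] [ 0.73360106 -3.89466985  5.08084271] 0.03345547130590257
```

View pics/full7.png

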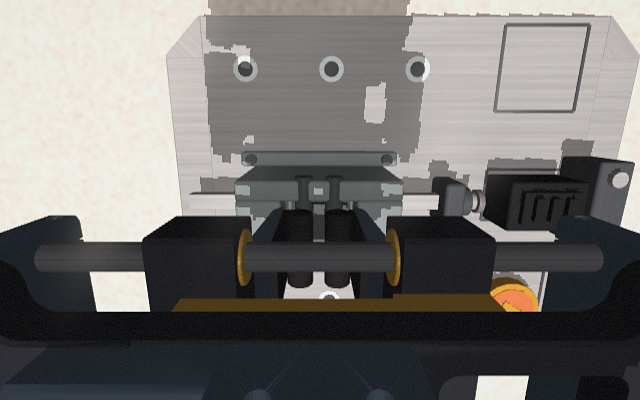

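View pics/w7.png

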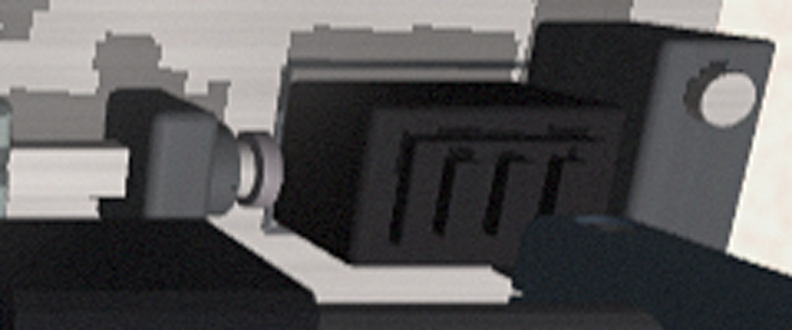

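```bash
python3 - <<'E'
import cv2
a=cv2.imread("pics/w6.png")
cv2.imwrite("pics/w6a.png",cv2.resize(a[150:250,400:640],None,fx=3.3,fy=3.3,interpolation=cv2.INTER_CUBIC))
E
cat > meas.py <<'E'
from h import *
import pickle,sys
N=np.array([.5525,.138]); yaw=np.radians(-86.4); M=np.array([[np.cos(yaw),np.sin(yaw)],[-np.sin(yaw),np.cos(yaw)]])
def m(k,pts,z):
    o=pickle.load(open(f"o{k}.pkl","rb")); uv=np.array(pts)/3.3+[400,150]
    return np.round((ray("wrist",uv,z,o)[:,:2]-N)@M.T*1000,1)
def px(k,c,z):
    o=pickle.load(open(f"o{k}.pkl","rb")); w=N+M.T@(np.array(c)/1000)
    return (proj("wrist",[*w,z],o)[0]-[400,150])*3.3
E
python3 - <<'E'
from meas import *
print("nose",m(7,[(283,165)],.042),"head edges",m(7,[(150,118),(215,118)],.059),"block base end",m(7,[(278,215)],.02),"block top end",m(7,[(375,110),(352,262)],.058),"rect",m(7,[(288,62),(266,228)],.02))
E
```

```text
nose [[41.4 -1.3]] head edges [[ 82.9 -16.9]
 [ 67.9 -16.9]] block base end [[28.9 18.6]] block top end [[ 30.6 -18.6]
 [ 30.7  18.6]] rect [[ 31.6 -23.9]
 [ 31.8  22.4]]
```

View pics/w6a.png

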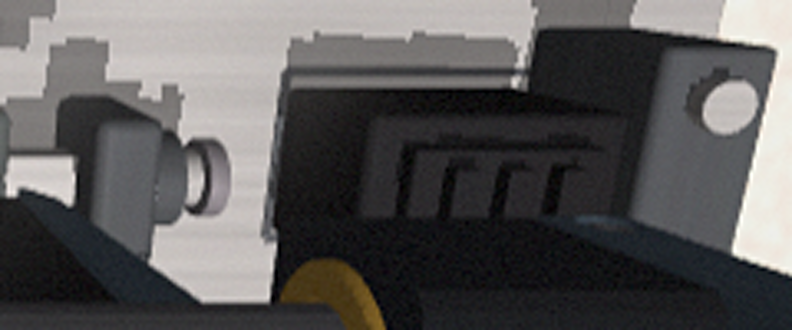

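```bash
python3 - <<'E'
from meas import *
print("w6 nose",m(6,[(230,170)],.042),"head",m(6,[(100,122),(160,122)],.059))
print("w7 nose",m(7,[(283,165)],.042),"head",m(7,[(152,118),(215,118)],.059))
E
```

```text
w6 nose [[54.6 -2.2]] head [[ 94.1 -18. ]
 [ 80.4 -17.9]]
w7 nose [[41.4 -1.3]] head [[ 82.4 -16.9]
 [ 67.9 -16.9]]
```

The jaw advanced about 12.5 mm, leaving about 11 mm nose to block. Now to reopen and make a second stroke, stopping short of full to see where it gets.

{"api": "send_rows", "payload": {
  "steps": "60 0 0 0 0; 76 0 0 0 0; 76 0 0 0 0; 76 0 0 0 0; 76 0 0 0 0; 76 0 0 0 0; 76 0 0 0 0; 76 0 0 0 0"
}}

```text
time_s: 12.6
ee_pos: [0.5632, -0.0416, 0.1399]
tcp_rot: [-0.0, -0.032, 0.999, 0.0]
contact_force: [1.0, -1.0, -0.1]
finger_gap: 0.0689
```

```bash
python3 look.py 8
```

```text
12.6 [ 0.56321681 -0.04156954  0.1399127 ] [ 0.97965416 -1.00691583 -0.1395523 ] 0.06893762909078364
```

View pics/w8.png

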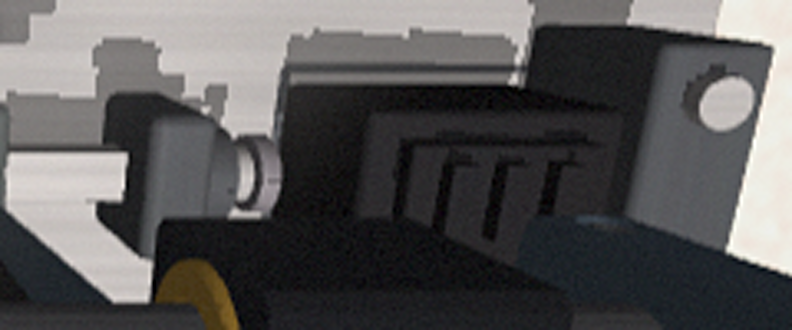

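{"api": "send_rows", "payload": {
  "steps": "66 0 0 0 0; 62 0 0 0 0; 57 0 0 0 0; 52 0 0 0 0; 47 0 0 0 0; 42 0 0 0 0; 42 0 0 0 0; 42 0 0 0 0"
}}

```text
time_s: 13.45
ee_pos: [0.5638, -0.0421, 0.1403]
tcp_rot: [0.001, -0.032, 0.999, -0.0]
contact_force: [1.2, -5.4, 5.7]
finger_gap: 0.0384
```

```bash
python3 look.py 9
```

```text
13.45 [ 0.56376118 -0.04211741  0.14033686] [ 1.23524486 -5.38248535  5.73748669] 0.038394778143454725
```

View pics/w9.png

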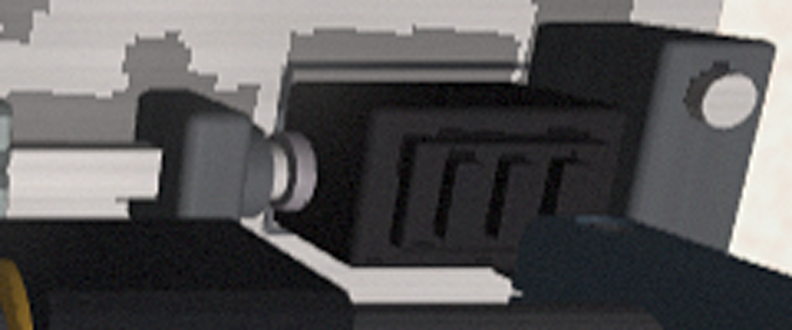

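```bash
python3 - <<'E'
from meas import *
print("w8 nose",m(8,[(283,170)],.042),"head",m(8,[(152,122),(215,122)],.059))
print("w9 nose",m(9,[(317,165)],.042),"head",m(9,[(190,118),(251,118)],.059), "block",m(9,[(375,110),(352,262)],.058))
E
```

```text
w8 nose [[41.  -1.1]] head [[ 82.  -16.9]
 [ 67.4 -16.9]]
w9 nose [[33.1 -1.7]] head [[ 73.8 -17.2]
 [ 59.8 -17.2]] block [[ 30.8 -18.9]
 [ 30.9  18.2]]
```

About 2 mm remains. I'll finish this stroke to full, then reopen and start the final stroke in small increments.

{"api": "send_rows", "payload": {
  "steps": "40 0 -0.5 0 0; 38 0 0 0 0; 36 0 0 0 0; 36 0 0 0 0; 36 0 0 0 0; 36 0 0 0 0; 36 0 0 0 0; 36 0 0 0 0"
}}

```text
time_s: 14.3
ee_pos: [0.5634, -0.0422, 0.14]
tcp_rot: [0.0, -0.032, 0.999, -0.0]
contact_force: [2.9, -3.0, 4.0]
finger_gap: 0.0328
```

```bash
python3 look.py 10
```

```text
14.3 [ 0.56339967 -0.04217088  0.13995795] [ 2.92730733 -3.03321747  3.95108461] 0.032773996980331496
```

View pics/w10.png

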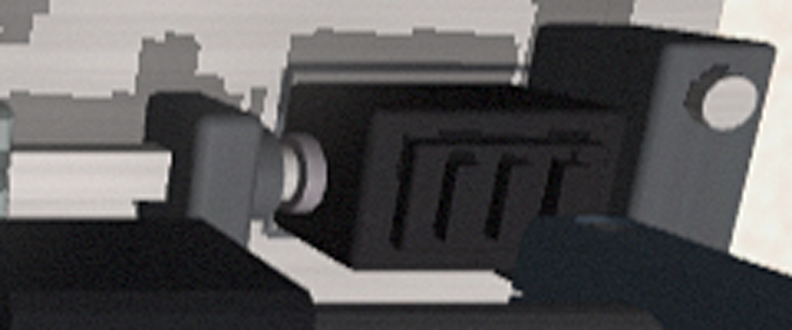

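{"api": "send_rows", "payload": {
  "steps": "50 0 0 0 0; 64 0 0 0 0; 76 0 0 0 0; 76 0 0 0 0; 76 0 0 0 0; 76 0 0 0 0; 76 0 0 0 0; 76 0 0 0 0"
}}

```text
time_s: 15.15
ee_pos: [0.5632, -0.0421, 0.1399]
tcp_rot: [-0.0, -0.032, 0.999, 0.0]
contact_force: [-0.1, 0.1, -0.3]
finger_gap: 0.0691
```

```bash
python3 look.py 11
```

```text
15.15 [ 0.56321139 -0.04206996  0.13990586] [-0.08944571  0.08927798 -0.30128166] 0.06909784006911669
```

View pics/w11.png

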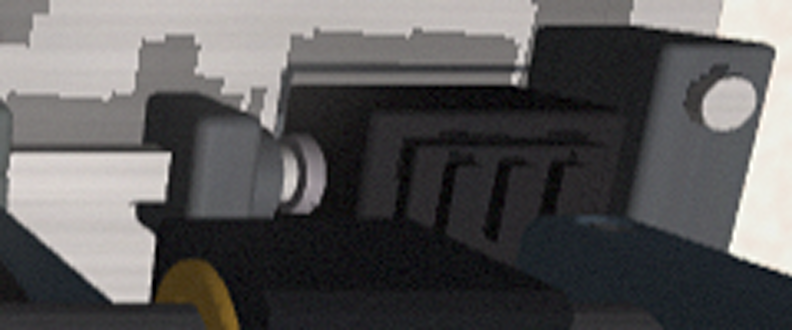

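{"api": "send_rows", "payload": {
  "steps": "68 0 0 0 0; 66 0 0 0 0; 63 0 0 0 0; 60 0 0 0 0; 57 0 0 0 0; 54 0 0 0 0; 54 0 0 0 0; 54 0 0 0 0"
}}

```text
time_s: 16.0
ee_pos: [0.5635, -0.0422, 0.1401]
tcp_rot: [0.0, -0.032, 0.999, -0.0]
contact_force: [-1.0, -1.6, 5.2]
finger_gap: 0.049
```

```bash
python3 look.py 12
```

```text
16.0 [ 0.56348641 -0.04221169  0.14010179] [-1.03294277 -1.59904474  5.2101492 ] 0.04895760465682527
```

View pics/w12.png

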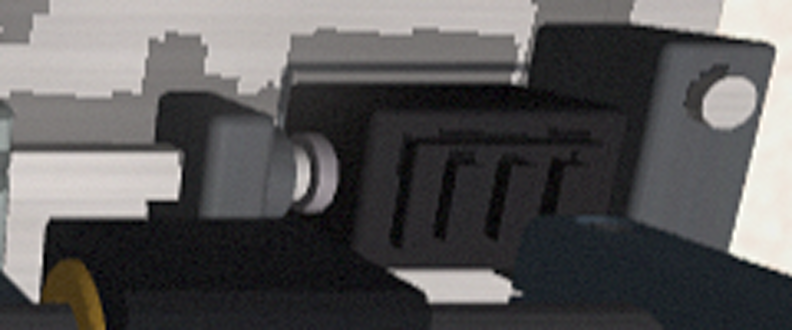

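```bash
python3 - <<'E'
from meas import *
print("w10 nose",m(10,[(327,170)],.042),"head",m(10,[(196,121),(257,121)],.059))
print("w11 nose",m(11,[(326,170)],.042),"head",m(11,[(196,121),(257,121)],.059), "block",m(11,[(370,114)],.058))
E
```

```text
w10 nose [[30.6 -0.9]] head [[ 72.5 -17. ]
 [ 58.4 -17. ]]
w11 nose [[30.7 -1.1]] head [[ 72.3 -17.2]
 [ 58.3 -17.2]] block [[ 31.9 -18.7]]
```

{"api": "send_rows", "payload": {
  "steps": "52 0 0 0 0; 50 0 0 0 0; 48 0 0 0 0; 46 0 0 0 0; 46 0 0 0 0; 46 0 0 0 0; 46 0 0 0 0; 46 0 0 0 0"
}}

```text
time_s: 16.85
ee_pos: [0.5634, -0.0422, 0.1401]
tcp_rot: [0.0, -0.032, 0.999, -0.0]
contact_force: [0.5, -1.4, 6.3]
finger_gap: 0.0419
```

```bash
python3 look.py 13
```

```text
16.85 [ 0.56342883 -0.04220022  0.14010034] [ 0.47679982 -1.38802609  6.28192019] 0.041936382982782114
```

View pics/w13.png

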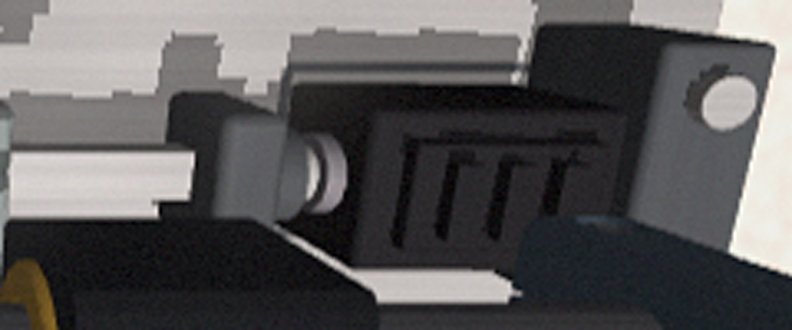

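The jaw is just reaching contact with the nose still out. Only about 4 mm of stroke is left, which isn't enough for contact plus half travel. The jaw isn't loaded yet, so I'll reopen and take a fresh stroke.

{"api": "send_rows", "payload": {
  "steps": "50 0 0 0 0; 64 0 0 0 0; 76 0 0 0 0; 76 0 0 0 0; 76 0 0 0 0; 76 0 0 0 0; 72 0 0 0 0; 68 0 0 0 0"
}}

```text
time_s: 17.7
ee_pos: [0.5632, -0.0421, 0.1399]
tcp_rot: [0.0, -0.032, 0.999, 0.0]
contact_force: [0.1, -1.2, -0.0]
finger_gap: 0.0626
```

{"api": "send_rows", "payload": {
  "steps": "66 0 0 0 0; 63 0 0 0 0; 60 0 0 0 0; 57 0 0 0 0; 54 0 0 0 0; 54 0 0 0 0; 54 0 0 0 0; 54 0 0 0 0"
}}

```text
time_s: 18.5
ee_pos: [0.5635, -0.0422, 0.1403]
tcp_rot: [0.0, -0.032, 0.999, -0.0]
contact_force: [-1.3, -1.4, 6.5]
finger_gap: 0.0492
```

```bash
python3 look.py 14
```

```text
18.5 [ 0.56350891 -0.04219226  0.14025147] [-1.33155396 -1.38032101  6.51549916] 0.04923332209726168
```

View pics/w14.png

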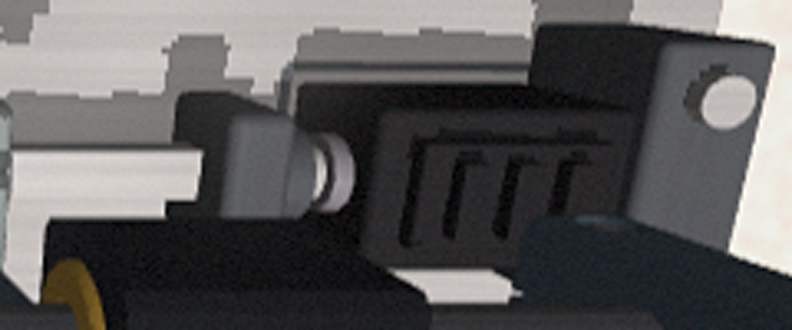

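The block has been pushed about 2 mm onto the anvil (its ribs moved from 398 to 408), and the nose is starting to compress. I'll continue in small steps.

{"api": "send_rows", "payload": {
  "steps": "53 0 0 0 0; 52 0 0 0 0; 51 0 0 0 0; 50 0 0 0 0; 49 0 0 0 0; 48 0 0 0 0; 48 0 0 0 0; 48 0 0 0 0"
}}

```text
time_s: 19.35
ee_pos: [0.5636, -0.0422, 0.1404]
tcp_rot: [0.0, -0.032, 0.999, -0.0]
contact_force: [-0.6, -0.9, 8.4]
finger_gap: 0.0437
```

```bash
python3 look.py 15
```

```text
19.35 [ 0.56357902 -0.04218237  0.14038657] [-0.55836239 -0.85418647  8.3938183 ] 0.0436891205969389
```

View pics/w15.png

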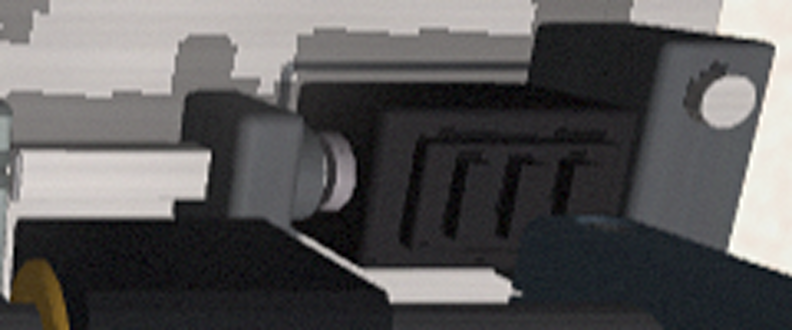

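```bash
cat > track.py <<'E'
from meas import *
def load(k): return cv2.resize(cv2.imread(f"pics/full{k}.png",0),None,fx=4,fy=4,interpolation=cv2.INTER_CUBIC)
box={"anvil":(598,165,625,200),"head":(444,180,481,212),"nose":(494,190,509,214),"block":(515,186,582,206)}
ref=load(13)
def track(k):
    im=load(k); out={}
    for n,(a,b,c,d) in box.items():
        t=ref[b*4:d*4,a*4:c*4]; s=im[(b-4)*4:(d+4)*4,(a-16)*4:(c+16)*4]
        r=cv2.matchTemplate(s,t,cv2.TM_CCOEFF_NORMED); _,v,_,l=cv2.minMaxLoc(r); out[n]=((l[0]-64)/4,(l[1]-16)/4,round(v,2))
    return out
if __name__=="__main__":
    import sys
    for k in sys.argv[1:]: print(k,track(k))
E
python3 track.py 10 11 12 13 14 15
python3 - <<'E'
from meas import *
# px per mm along clamp x at head & nose
for z,x in((.059,55),(.042,30),(.06,0)): print((px(15,(x-5,0),z)-px(15,(x,0),z))/5/3.3)
E
```

```text
10 {'anvil': (0.25, 0.0, 1.0), 'head': (-7.25, 0.0, 0.99), 'nose': (-6.25, 0.25, 0.99), 'block': (-0.25, 0.0, 0.92)}
11 {'anvil': (0.0, 0.25, 0.99), 'head': (-7.25, 0.25, 0.99), 'nose': (-6.25, 0.25, 0.99), 'block': (-0.5, 0.25, 0.91)}
12 {'anvil': (0.0, 0.0, 1.0), 'head': (-3.5, 0.0, 0.99), 'nose': (-2.75, 0.0, 0.99), 'block': (-0.5, 0.0, 0.92)}
13 {'anvil': (0.0, 0.0, 1.0), 'head': (0.0, 0.0, 1.0), 'nose': (0.0, 0.0, 1.0), 'block': (0.0, 0.0, 1.0)}
14 {'anvil': (0.0, -0.25, 1.0), 'head': (2.25, 0.0, 0.99), 'nose': (2.25, -0.25, 0.99), 'block': (2.25, 0.0, 0.91)}
15 {'anvil': (-0.25, -0.5, 0.99), 'head': (4.75, -0.25, 0.99), 'nose': (2.75, -0.5, 0.91), 'block': (2.5, -0.25, 0.9)}
[1.29226332e+00 4.05389087e-04]
[1.20969901e+00 4.03156093e-04]
[1.29681258e+00 4.05215668e-04]
```

The jaw head advanced 2.1–2.4 mm in the last step while the nose and block moved only 0.5 mm, so nose_in ≈ 1.7 mm. I need about 3.8 mm more. Next step is 2.4 mm.

{"api": "send_rows", "payload": {
  "steps": "47 0 0 0 0; 46 0 0 0 0; 45 0 0 0 0; 44 0 0 0 0; 43 0 0 0 0; 42 0 0 0 0; 42 0 0 0 0; 42 0 0 0 0"
}}

```text
time_s: 20.2
ee_pos: [0.5637, -0.0422, 0.1405]
tcp_rot: [0.001, -0.032, 0.999, -0.0]
contact_force: [-1.4, 0.1, 10.4]
finger_gap: 0.0384
```

```bash
python3 look.py 16; python3 track.py 14 15 16
```

```text
20.2 [ 0.56365338 -0.04220378  0.1404916 ] [-1.42732509  0.05636132 10.41066175] 0.038355941489482334
14 {'anvil': (0.0, -0.25, 1.0), 'head': (2.25, 0.0, 0.99), 'nose': (2.25, -0.25, 0.99), 'block': (2.25, 0.0, 0.91)}
15 {'anvil': (-0.25, -0.5, 0.99), 'head': (4.75, -0.25, 0.99), 'nose': (2.75, -0.5, 0.91), 'block': (2.5, -0.25, 0.9)}
16 {'anvil': (-0.25, -0.5, 0.99), 'head': (7.0, -0.5, 0.99), 'nose': (2.5, -0.5, 0.85), 'block': (2.5, -0.25, 0.91)}
```

View pics/w16.png

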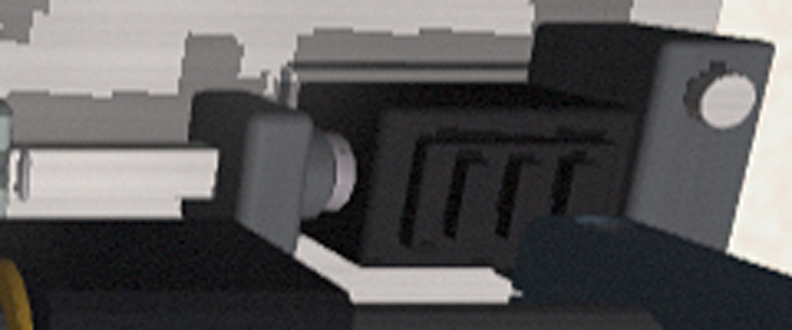

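```bash
python3 - <<'E'
import cv2,numpy as np
ims={k:cv2.imread(f"pics/full{k}.png")[:, :, ::-1].astype(int) for k in ("11","12","13","14","15","16")}
for row in (190,195,200,205):
    for k in ims: print(row,k,list(ims[k][row,455:515].mean(1).astype(int)))
rows=[cv2.resize(ims[k][170:225,440:540,::-1].astype(np.uint8),None,fx=3.9,fy=3.5,interpolation=cv2.INTER_NEAREST) for k in ("11","13","14","15","16")]
a=np.vstack(rows[:3]); b=np.vstack(rows[2:]); cv2.imwrite("pics/cmp.png",np.hstack([a,b]))
E
```

```text
190 11 [np.int64(37), np.int64(41), np.int64(38), np.int64(45), np.int64(56), np.int64(74), np.int64(81), np.int64(90), np.int64(100), np.int64(103), np.int64(100), np.int64(99), np.int64(100), np.int64(101), np.int64(100), np.int64(99), np.int64(97), np.int64(96), np.int64(98), np.int64(100), np.int64(99), np.int64(97), np.int64(96), np.int64(81), np.int64(59), np.int64(49), np.int64(49), np.int64(94), np.int64(106), np.int64(101), np.int64(59), np.int64(36), np.int64(34), np.int64(43), np.int64(47), np.int64(42), np.int64(41), np.int64(43), np.int64(41), np.int64(29), np.int64(27), np.int64(29), np.int64(32), np.int64(25), np.int64(33), np.int64(27), np.int64(25), np.int64(22), np.int64(25), np.int64(16), np.int64(18), np.int64(22), np.int64(21), np.int64(19), np.int64(19), np.int64(21), np.int64(31), np.int64(36), np.int64(42), np.int64(45)]
190 12 [np.int64(38), np.int64(34), np.int64(36), np.int64(38), np.int64(39), np.int64(40), np.int64(38), np.int64(40), np.int64(59), np.int64(76), np.int64(85), np.int64(90), np.int64(102), np.int64(103), np.int64(100), np.int64(96), np.int64
[... 18782 characters left out ...]
int64(83), np.int64(28), np.int64(34), np.int64(36), np.int64(39), np.int64(33), np.int64(34), np.int64(40), np.int64(66), np.int64(78), np.int64(84), np.int64(93), np.int64(99), np.int64(98), np.int64(94), np.int64(93), np.int64(95), np.int64(94), np.int64(94), np.int64(92), np.int64(92), np.int64(93), np.int64(96), np.int64(95), np.int64(97), np.int64(91), np.int64(83), np.int64(80), np.int64(95), np.int64(93), np.int64(97), np.int64(94), np.int64(96), np.int64(96), np.int64(94), np.int64(91), np.int64(78), np.int64(165), np.int64(156), np.int64(150), np.int64(150), np.int64(151), np.int64(83), np.int64(7), np.int64(14), np.int64(10), np.int64(23), np.int64(29), np.int64(32), np.int64(37)]
```

View pics/cmp.png

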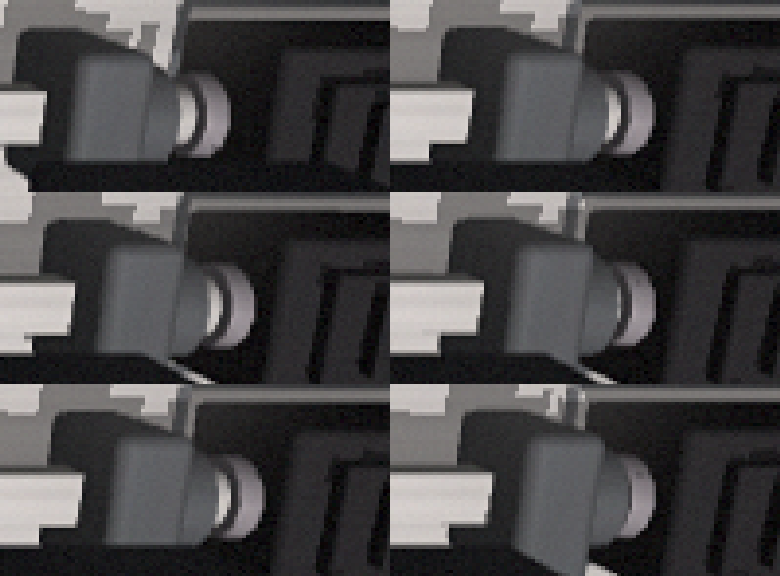

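Row profiles: since w14 the nose front has stayed put (block seated) while the jaw head moved 4.8 px, so nose_in ≈ 3.8 mm (4.2 mm by lever angle). One last step of about 1.7 mm goes to 37%, still short of the lever stop.

{"api": "send_rows", "payload": {
  "steps": "41 0 0 0 0; 40 0 0 0 0; 39 0 0 0 0; 38 0 0 0 0; 37 0 0 0 0; 37 0 0 0 0; 37 0 0 0 0; 37 0 0 0 0"
}}

```text
time_s: 21.05
ee_pos: [0.5637, -0.0422, 0.1406]
tcp_rot: [0.001, -0.032, 0.999, -0.0]
contact_force: [-1.2, -1.0, 12.3]
finger_gap: 0.0339
```

```bash
python3 look.py 17; python3 track.py 17; python3 - <<'E'
import cv2
for k in (11,13,16,17): print(k,cv2.imread(f"pics/full{k}.png")[205,455:512].mean(1).astype(int).tolist())
E
```

```text
21.05 [ 0.5636955  -0.04216308  0.14059831] [-1.19297689 -0.96454367 12.32987708] 0.03385994972655355
17 {'anvil': (-0.25, -0.75, 0.99), 'head': (9.25, -0.5, 0.99), 'nose': (2.75, -0.75, 0.83), 'block': (2.5, -0.5, 0.9)}
11 [38, 35, 47, 62, 82, 88, 94, 101, 98, 100, 97, 96, 95, 92, 94, 96, 93, 95, 96, 94, 92, 83, 88, 97, 97, 96, 99, 96, 96, 93, 97, 202, 196, 197, 199, 56, 43, 60, 170, 157, 149, 149, 149, 110, 15, 20, 18, 17, 17, 19, 10, 17, 19, 16, 24, 38, 39]
13 [203, 208, 210, 55, 28, 38, 35, 34, 37, 31, 50, 74, 81, 87, 97, 100, 99, 95, 94, 94, 95, 93, 95, 93, 97, 94, 97, 91, 90, 80, 89, 99, 95, 97, 93, 98, 93, 94, 135, 200, 197, 75, 39, 48, 138, 158, 153, 149, 149, 149, 38, 5, 16, 19, 20, 31, 36]
16 [206, 204, 205, 202, 203, 204, 202, 204, 205, 210, 83, 28, 34, 36, 39, 33, 34, 40, 66, 78, 84, 93, 99, 98, 94, 93, 95, 94, 94, 92, 92, 93, 96, 95, 97, 91, 83, 80, 95, 93, 97, 94, 96, 96, 94, 91, 78, 165, 156, 150, 150, 151, 83, 7, 14, 10, 23]
17 [205, 206, 207, 206, 202, 203, 203, 203, 202, 203, 204, 207, 84, 33, 33, 38, 38, 40, 37, 43, 60, 80, 85, 88, 99, 100, 96, 97, 94, 93, 92, 92, 95, 95, 91, 95, 94, 95, 87, 79, 94, 94, 95, 97, 92, 95, 94, 97, 151, 152, 151, 152, 81, 9, 15, 15, 12]
```

View pics/w17.png

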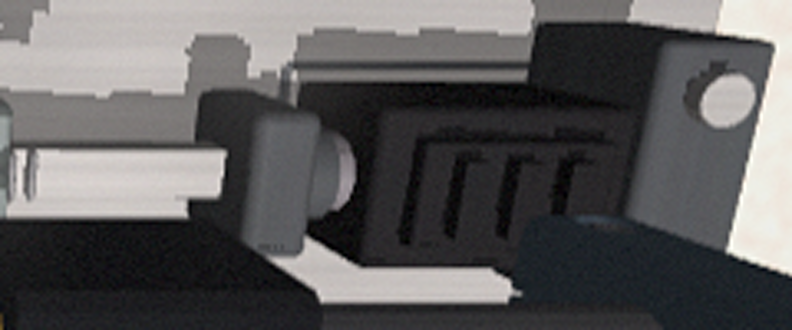

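nose_in ≈ 5.4 mm by image (≈6.1 by lever angle), about half of the 11 mm. I'll hold for a beat and check that it stays steady and nothing else moved.

{"api": "send_rows", "payload": {
  "steps": "37 0 0 0 0; 37 0 0 0 0; 37 0 0 0 0; 37 0 0 0 0; 37 0 0 0 0; 37 0 0 0 0; 37 0 0 0 0; 37 0 0 0 0"
}}

```text
time_s: 21.9
ee_pos: [0.5637, -0.0422, 0.1406]
tcp_rot: [0.001, -0.032, 0.999, -0.0]
contact_force: [-1.6, -0.1, 11.9]
finger_gap: 0.0341
```

```bash
python3 look.py 18; python3 track.py 17 18; python3 - <<'E'
from h import *
s=imaging.snapshot("scene"); cv2.imwrite("pics/s18.png",s[:,:,::-1])
E
```

```text
21.9 [ 0.56373068 -0.04219102  0.14063084] [-1.6192391  -0.10451768 11.88748093] 0.03411610147875513
17 {'anvil': (-0.25, -0.75, 0.99), 'head': (9.25, -0.5, 0.99), 'nose': (2.75, -0.75, 0.83), 'block': (2.5, -0.5, 0.9)}
18 {'anvil': (-0.25, -0.75, 0.99), 'head': (9.25, -0.5, 0.99), 'nose': (2.75, -0.75, 0.83), 'block': (2.5, -0.5, 0.91)}
```

View pics/s18.png

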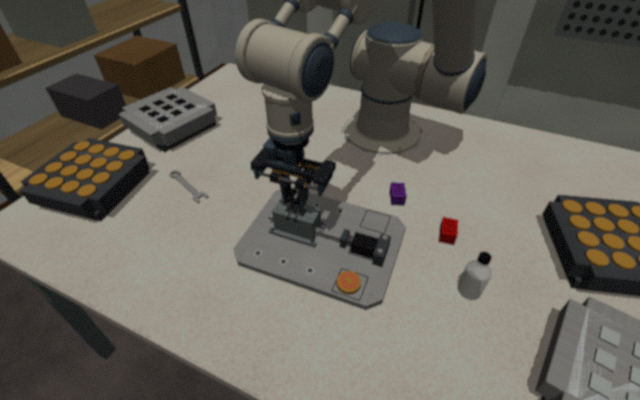

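View pics/full18.png

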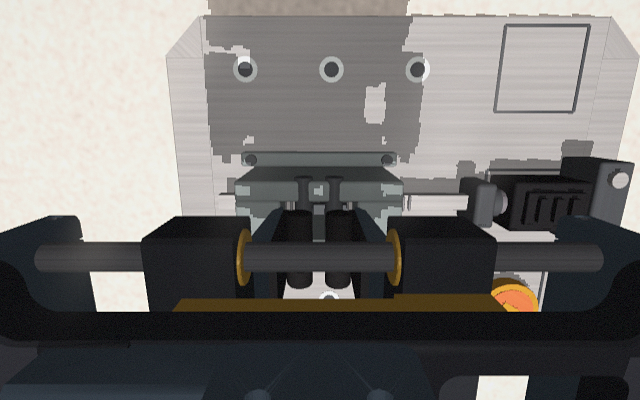

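The clamp is steady. The jaw, nose and block tracks are the same 0.8 s later, and the disc (349,281), bottle (475,278), spanner (187,186), purple and red blocks haven't moved. I'm handing in now, with the levers still squeezed.

```bash
python3 - <<'E'
from cell import env
print(env.job_done())
o=env.get_obs(); print(o["time_s"],o["finger_gap"],o["contact_force"])
E
```

```text
the job is handed in; nothing more can be done
None
the job is handed in; nothing more can be done
```

I slid the graphite block along the pallet onto the working rectangle without lifting it. Then I pumped the levers: two full strokes, one partial and a final stepped one. I handed the job in at about 22 s of the 72 s, with the levers still squeezed (finger gap 34 mm).

- **Block:** the jaw pushed it the last 2 mm or so onto the anvil. In the final steps the block and the nose tip stayed put while the jaw head kept advancing.
- **Nose:** it is pressed in about 5.4 mm of its 11 mm measured from the image, but about 6.1 mm reckoned from the lever angle. The two differ by about 0.7 mm, and both are near half travel and well below the 9.5 mm crush limit. The last two looks, 0.8 s apart, showed no change.
- **Other things:** in the last scene view the disc, bottle, spanner and the purple and red blocks are where they started.
- **Forces:** the most I read on the tool was about 20 N, briefly while sliding the block. At the end it was about 12 N, pushing up from the lever bars.

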